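# Push a slide carrier under a low reader head up to its soft stop

### The job

Pick up the slide carrier by its lug and set it flat in the guide track of the slide reader, nose towards the low tunnel under the reader head. Then push it gently from behind into the tunnel until you feel the hidden soft stop begin to give, press the stop in by a few millimetres (about 4) without bottoming it or jamming the carrier hard, and let go, leaving the carrier there. Leave the blue rack, the tissue block and the small white box where they are.

Things in the scene. Friction and masses are not known exactly. Their poses are not given: they have to be found in the camera images.
- carrier_lug (a point): Centre of the carrier's grip lug: a grey upright block 14 (x) x 18 (y) x 24 mm high on the plate's tail, flush with the tail face. This point is 118 mm behind the nose, 7 mm ahead of the tail face, 22 mm above the underside; the lug reaches from 10 to 34 mm above the underside. Grip it across its 18 mm (y). Axes: x to the nose, z up.
- carrier_nose (a point): Middle of the lower front edge of the carrier's nose (on its underside); axes as the carrier's.
- carrier: Loose slide carrier, about 0.3 kg: aluminium plate 125 long (x) x 50 wide (y) x 10 mm thick, a glass slide on it, nose corners rounded by 6 mm; origin in the middle of the underside, x to the nose, z up. It slides on the slick bed with under 1 N. Push it low on its tail face: a push high on the lug may tip it up.
- tunnel_mouth (a point): Middle of the tunnel entry, on the reader's bed (bed 8 mm above the bench); x points straight into the tunnel, z up. The tunnel is 53 mm wide, 13 mm high, 80 mm deep, closed behind; the white head over it reaches 54 mm above the bench. The carrier's tail with its lug always stays outside.
- reader: Slide reader, fixed; origin 8 mm below tunnel_mouth, same axes. Bed 110 mm wide, from 175 mm before the entry to 85 behind it. Two steel guide rails, 9 mm high, stand 53 mm apart from the entry to 40 mm before it, then flare to 73 mm apart at 100 mm before it; no rails farther out. With its nose 45 mm before the entry the carrier can be laid down with a few mm of play.
- soft_stop (a joint): How far the rubber-faced soft stop hidden in the tunnel is pressed in, m: 0 at the start, 0.010 bottomed on hard metal. Its untouched face stands anywhere from 32 to 62 mm inside the entry, cannot be seen and must be felt for. It takes about 6 N to move and stays where it is left (no spring).
- blue_rack: Empty blue slide rack 36x100x44 mm, loose bystander; origin under its middle.
- tissue_block: Tissue block on a white cassette, 28x41x14 mm, loose bystander; origin under its middle.
- glass_box: Small white box of cover glasses 60x60x22 mm, loose bystander; origin under its middle.

How it is judged:
On the way, in this order (a step that is already met when the one before it is completed fails the run):
1. the carrier lies flat on the bed in the guide track, its nose pointing to the tunnel and still before the entry (x of carrier_nose in the frame of tunnel_mouth between -0.095 and 0 m and y of carrier_nose in the frame of tunnel_mouth between -0.013 and 0.013 m and z of carrier_nose in the frame of tunnel_mouth below 0.004 m and x of carrier_lug in the frame of tunnel_mouth below -0.1 m and angle between the x axis of carrier_lug and the x axis of tunnel_mouth, either way round below 0.25 rad), for 0.2 s.
2. the carrier's nose is under the head and the soft stop has begun to give (x of carrier_nose in the frame of tunnel_mouth above 0.03 m and value of joint soft_stop above 0.0005 m), for 0.1 s.
At the end, for the whole second after the job is handed in: The carrier lies flat (within 0.03 rad) and still in the tunnel, nose at least 30 mm past the entry, and the soft stop has been pressed in by between 1.5 and 8.5 mm of its 10 mm; the gripper has let go (value of joint soft_stop between 0.0015 and 0.0085 m and x of carrier_nose in the frame of tunnel_mouth above 0.03 m and z of carrier_nose in the frame of tunnel_mouth below 0.003 m and angle between carrier's own z axis and vertical below 0.03 rad and linear speed of carrier below 0.005 m/s); the robot touches nothing.
It fails at once if while pushed along the track, its nose at or in the tunnel, the carrier is forced against the reader or its stop with more than 25 N (contact force between carrier and reader above 25 N and x of carrier_nose in the frame of tunnel_mouth above -0.02 m).
It fails at once if the soft stop is bottomed (value of joint soft_stop above 0.0095 m).
It fails at once if a bystander (blue rack, tissue block, white box) is moved by more than 20 mm (distance of any of blue_rack, tissue_block, glass_box from where it was at the start of the episode above 0.02 m).
It also fails if it takes over 59 s, if anything falls off the work surface, if the arm or the gripper's body presses on something with over 40 N, if the wrist force passes 120 N, or if a joint passes its speed limit or range.

### The arm

A 7-joint arm with a two-finger parallel gripper is mounted at the origin on a cart in front of the work surface, level with it; the furniture and walls round the work are solid. World frame = base frame: x ahead of the robot, y to its left, z up, the work surface at z = 0. Lengths are in m, angles in rad, forces in N, time in s.
With the tool pointing down it reaches from about 0.4 to 0.85 m from the base axis. Payload 10.4 kg.
Tool frame: the origin (TCP) lies between the finger pads; the fingertips stand manip.finger_overhang ahead of it and the grasp point (between the pads) lies 11 mm behind it (manip.finger_overhang is the distance from the TCP to the fingertips, in m); x points along the fingers, z is the direction in which the jaws open and shut, and the axes are right-handed (so a half turn about x gives the same grasp; the last joint's range is limited). The gripper opens to 85 mm and grips with 20 to 120 N. Pads are 22 mm wide; open, the fingers measure 114 mm over their backs; the gripper's body (76 mm by 85 mm) begins 54 mm behind the grasp point. The pads swing forward as they close: fully open they stand 13 mm farther back than shut.
Start: joints at [1.234, 0.332, -0.065, 1.46, 0.022, 1.35, -0.088], TCP at [0.193, -0.594, 0.211] pointing down, gripper open.
Joint ranges: [-2.6, 2.6], [-0.5, 2.12], [-1.47, 1.34], [0.16, 2.42], [-1.27, 4.41], [0.06, 2.06], [-2.6, 2.6]. Speed limits (rad/s): [2.22, 2.22, 2.79, 2.79, 3.14, 3.14, 3.14].

### API

Orientations are given as a unit quaternion [x, y, z, w].
In Python, from workcell import get_obs, camera, workorder, manip gives the robot as it stands. The module is installed in compiled form; this text tells all that it offers.
- The arm moves only by the tool play_rows, never from a script. Its argument "increments" is text: rows parted by semicolons, each of 4 numbers parted by spaces: the shift along the tool's x, y, z in m, then the turn about the tool's x in rad. A call has 1 to 20 rows; each row shifts and turns the pose as measured when the row begins, along the tool's axes as they then stand; what a row does not reach is not made up. A row lasts 1/10 s, in which the tool goes at most 50 mm and 8.59 degrees, less where a joint would pass 70% of its speed; a pose out of reach is approached as far as the arm can. A call is refused whole if a number of a shift passes 0.05 or a number of a turn 0.15, either way. A call with a gripper value outside its range is refused whole. "hand" is the gripper command: -1 is fully open, 1 is shut, values between are in proportion, set as the call begins (left out, the last holds). The fingers move at their own pace and stop on an object; "squeeze" is the grip in N (left out, the last holds). Time passes only in rows, so rows that do not move let the fingers close. It gives the time, the measured TCP pose, the force and the opening at its end, in the units of the state.
- get_obs(): the state, without advancing time (a new reading comes with each control period).
- camera(name): name is "scene" or "top" or "wrist"; returns a dict with "img" (480x640x3 uint8, blue, green, red), "fov_y" (degrees; the focal length in pixels is half the picture's height over the tangent of half this angle, whatever the lens; pixels are square), "cx", "cy" (the principal point, pixels), "distortion" ([k1, k2, p1, p2, k3] as OpenCV has them; the pictures are not rectified), "R" (3x3) and "t" (3): a world point X has camera coordinates R X + t; the wrist camera has in their place "tool_from_camera" (4x4, takes a point from camera to tool coordinates, whose origin is the TCP and whose axes are the tool frame's). Camera axes: x right, y down, z forward; pixel columns grow to the right and rows downward; lengths in m; the calibration is good to about 2 mm. A picture is of the moment at which its call begins: read the wrist's pose just before it. There is no depth.
- workorder.hand_in(): hands the job in, once; it reports no verdict.
The state is a dict: "clock": time; "joint_pos": joint angles; "joint_velocities": joint speeds; "tau": joint torques, N m; "position": TCP position; "ee_rot": TCP orientation; "ft_force": force on the tool from outside, world axes, zero at the start; "torque": the same for the moment, N m; "grip_width": opening from 0.0 (shut) to 1.0 (fully open).
Only numpy, scipy, OpenCV 4.12 (cv2) and the standard library are available. Lean on these libraries where they do the work, as an engineer would, in place of code of your own. Each camera call takes 0.05 s, during which the arm holds its last target.

## Working session

There is one attempt and no reset: what is moved stays moved. The work goes in short steps, Python scripts to look and compute and a tool call to move; the robot and the scene stay as the last step left them, time stands still between calls to the robot, and variables do not carry over. Pictures are saved under pics/ and viewed, and the job is handed in when it is done.

Besides the shell and the picture viewer there is one more tool, called after "Call:" in YAML: its name, and indented under it one key for each argument. play_rows: Moves the arm, as the interface text tells. Its arguments: {"type":"object","properties":{"increments":{"type":"string"},"hand":{"type":"number"},"squeeze":{"type":"number"}},"required":["increments"]}

```bash
mkdir -p pics; cat > h.py <<'E'
import numpy as np, cv2, json
from workcell import get_obs, camera, workorder, manip
def K(c):
    f=240/np.tan(np.radians(c["fov_y"])/2)
    return np.array([[f,0,c["cx"]],[0,f,c["cy"]],[0,0,1]]),np.array(c["distortion"],float)
def RT(c):
    if "R" in c: return np.array(c["R"]),np.array(c["t"])
    from scipy.spatial.transform import Rotation as Ro
    o=c["obs"]; T=np.eye(4);T[:3,:3]=Ro.from_quat(o["ee_rot"]).as_matrix();T[:3,3]=o["position"]
    M=np.linalg.inv(T@np.array(c["tool_from_camera"])); return M[:3,:3],M[:3,3]
def cam(n,fn=None):
    o=get_obs(); c=camera(n); c["obs"]=o
    if fn: cv2.imwrite("pics/"+fn,c["img"])
    import pickle; pickle.dump({k:v for k,v in c.items()},open("%s.pkl"%n,"wb"))
    return c
def ld(n):
    import pickle; return pickle.load(open("%s.pkl"%n,"rb"))
def px2w(c,uv,z):
    k,d=K(c);R,t=RT(c)
    p=cv2.undistortPoints(np.array(uv,float).reshape(-1,1,2),k,d).reshape(-1,2)
    r=np.c_[p,np.ones(len(p))]@R; o=-R.T@t
    s=(np.broadcast_to(z,(len(p),))-o[2])/r[:,2]
    return o+s[:,None]*r
def w2px(c,X):
    k,d=K(c);R,t=RT(c)
    return cv2.projectPoints(np.array(X,float).reshape(-1,1,3),cv2.Rodrigues(R)[0],t,k,d)[0].reshape(-1,2)
E
python3 - <<'E'
from h import *
np.set_printoptions(precision=4,suppress=True)
for n in("scene","top","wrist"):
    c=cam(n,n+"0.png"); print(n,c["fov_y"],c["cx"],c["cy"],c["distortion"])
    R,t=RT(c); print(-R.T@t, R[2])
o=get_obs();print(o,manip.finger_overhang,[a for a in dir(manip) if a[0]!='_'])
E
```

```text
scene 52.366220962718145 322.05904768230073 243.21993165342167 [-0.0391  0.      0.      0.      0.    ]
[-0.0348  0.6493  0.745 ] [ 0.4954 -0.6093 -0.6191]
top 55.77889584688144 329.69423614057035 237.99446031245515 [-0.0159  0.      0.      0.      0.    ]
[ 0.4364 -0.036   1.0072] [ 0.1102 -0.0097 -0.9939]
wrist 70.08787730351169 313.8499321168032 239.91636196565128 [0.0202 0.     0.     0.     0.    ]
[ 0.2721 -0.5688  0.3722] [-0.3113 -0.0989 -0.9451]
{'clock': 0.15, 'joint_pos': array([ 1.2344,  0.3327, -0.0647,  1.4607,  0.0216,  1.3499, -0.0885]), 'joint_velocities': array([ 0.0004, -0.004 ,  0.0023, -0.0015, -0.0005,  0.0007, -0.0003]), 'tau': array([  0.001 , -62.5828,   0.0493, -39.1852,   0.0162,   0.0075,
         0.0001]), 'position': array([ 0.1929, -0.5942,  0.2104]), 'ee_rot': array([ 0.4159,  0.5723, -0.4155,  0.5717]), 'ft_force': array([ 0.5695, -0.1895,  0.1757]), 'torque': array([ 0.001 ,  0.0202, -0.0302]), 'grip_width': 0.9986550441902949} 0.008 ['MotionError', 'finger_overhang']
```

View pics/top0.png

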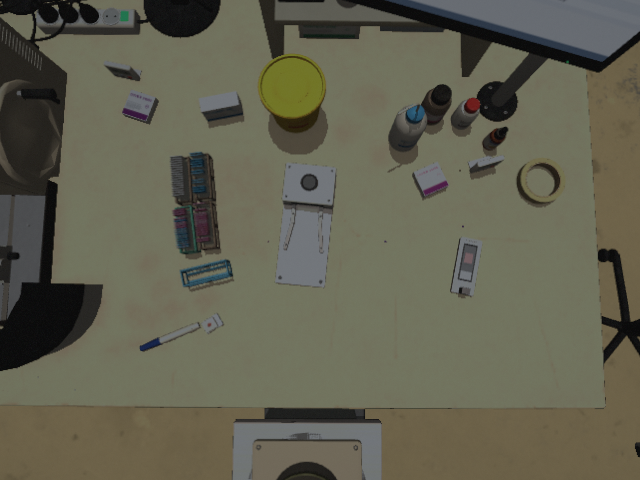

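View pics/scene0.png

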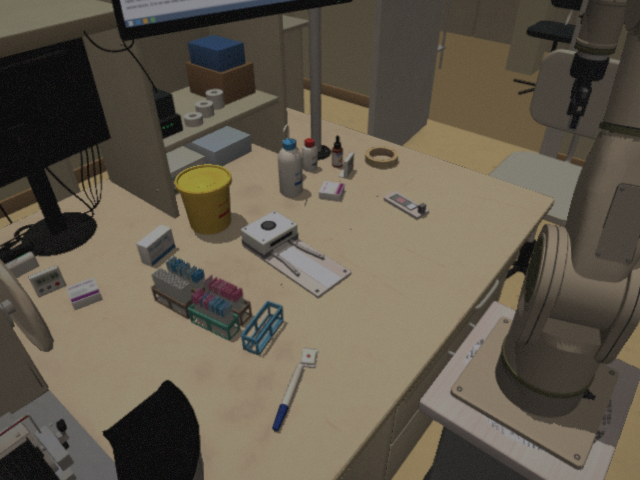

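View pics/wrist0.png

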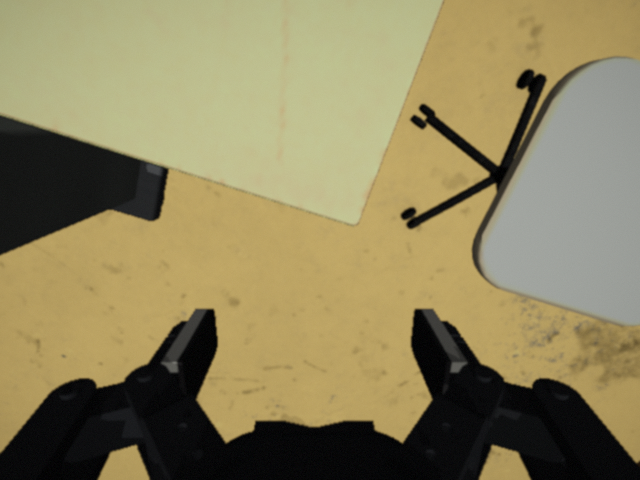

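The top view shows the carrier around (467,266) with its lug at (464,291), so its nose faces up (+x). The reader is around (308,225), with the head at (310,185). The rack is at (207,274), the tissue block at (212,323), and there are white boxes. I'll zoom in to get precise positions.

```bash
python3 - <<'E'
from h import *
c=ld("top");im=c["img"]
def crop(u0,v0,u1,v1,s):
    a=cv2.resize(im[v0:v1,u0:u1],None,fx=s,fy=s,interpolation=cv2.INTER_CUBIC)
    return cv2.convertScaleAbs(a,alpha=1.3)
a=crop(435,225,505,305,7); b=crop(265,155,350,295,4)
cv2.imwrite("pics/c1.png",a);cv2.imwrite("pics/c2.png",b)
print(px2w(c,[(464,291),(467,240),(307,205),(301,285)],[.034,.01,.054,.008]))
E
```

```text
[[ 0.43204462 -0.3338322   0.034     ]
 [ 0.54455786 -0.35085957  0.01      ]
 [ 0.61247126  0.00344585  0.054     ]
 [ 0.44311031  0.01649228  0.008     ]]
```

View pics/c1.png

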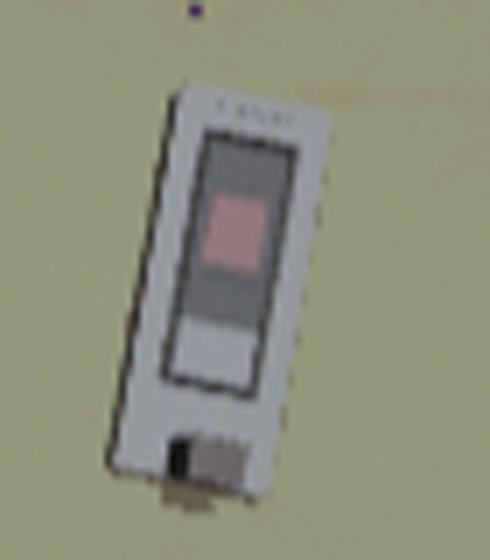

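View pics/c2.png

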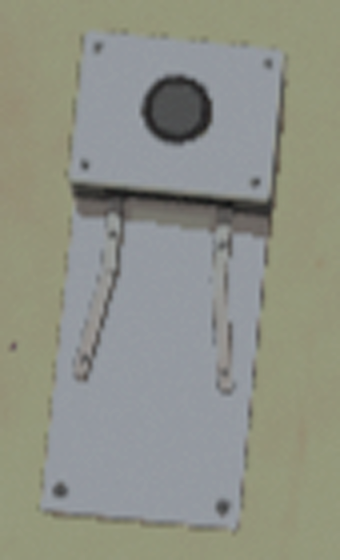

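```bash
cat > fit.py <<'E'
from h import *
from scipy.optimize import least_squares
def fit(c,M,uv,x0,zoff=0):
    M=np.array(M,float);uv=np.array(uv,float)
    def W(p):
        R=np.array([[np.cos(p[2]),-np.sin(p[2])],[np.sin(p[2]),np.cos(p[2])]])
        X=M.copy();X[:,:2]=M[:,:2]@R.T+p[:2];return X
    f=lambda p:(w2px(c,W(p))-uv).ravel()
    s=least_squares(f,x0,x_scale=[.01,.01,.05]);return s.x,f(s.x).reshape(-1,2),W
E
python3 - <<'E'
from fit import *
np.set_printoptions(precision=4,suppress=True)
c=ld("top")
cv=lambda P,u0,v0,s:[((x+.5)/s-.5+u0,(y+.5)/s-.5+v0) for x,y in P]
# carrier
Mc=[[.0625,.025,.01],[.0625,-.025,.01],[-.0625,.025,.01],[-.0625,-.025,.01]]
Mc=[[-.0625,.025,.01],[-.0625,-.025,.01],[.0625,0,.01],[0,.025,.01],[0,-.025,.01]]
# straight: nose mid , side mids
uv=cv([(118,466),(263,497),(259,96),(153,277),(298,300)],435,225,7)
p,r,W=fit(c,Mc,uv,[.49,-.34,-.1]);print("carrier",p);print(r)
R=lambda a:np.array([[np.cos(a),-np.sin(a)],[np.sin(a),np.cos(a)]])
print("lug",R(p[2])@[-.0555,0]+p[:2],"nose",R(p[2])@[.0625,0]+p[:2])
Mr=[[-.175,.055,.008],[-.175,-.055,.008],[0,.055,.054],[0,-.055,.054],[.085,.055,.054],[.085,-.055,.054]]
uv2=cv([(41,512),(238,529),(70,186),(271,206),(84,30),(285,50)],265,155,4)
q,r2,W2=fit(c,Mr,uv2,[.6,0,-.1]);print("reader",q);print(r2)
# overlay on scene & top
for n in("top","scene"):
    d=ld(n);im=d["img"].copy();
    L=[]
    def rect(x0,x1,y0,y1,z,p):
        P=np.array([[x0,y0,z],[x1,y0,z],[x1,y1,z],[x0,y1,z]]);P[:,:2]=P[:,:2]@R(p[2]).T+p[:2];L.append(w2px(d,P))
    rect(-.0625,.0625,-.025,.025,.01,p);rect(-.0625,-.0485,-.009,.009,.034,p)
    rect(-.175,.085,-.055,.055,.008,q);rect(0,.085,-.055,.055,.054,q);rect(-.04,0,-.0265,.0265,.017,q)
    rect(-.1,-.1,-.0365,.0365,.017,q)
    A=np.vstack(L);
    for nm,sel in(("c",slice(0,2)),("r",slice(2,None))):
        A=np.vstack(L[sel]);u0,v0=np.maximum(A.min(0).astype(int)-12,0);u1,v1=A.max(0).astype(int)+12
        s=min(6,560/(v1-v0),780/(u1-u0))
        a=cv2.resize(im[v0:v1,u0:u1],None,fx=s,fy=s,interpolation=cv2.INTER_CUBIC)
        a=cv2.convertScaleAbs(a,alpha=1.3)
        for l in L[sel]: cv2.polylines(a,[np.round(((l-[u0,v0]+.5)*s-.5)).astype(int)],True,(0,0,255),1)
        cv2.imwrite(f"pics/ov_{n}_{nm}.png",a)
E
cd pics; python3 -c "
import cv2,numpy as np
for n in 'cr':
    a=cv2.imread(f'ov_top_{n}.png');b=cv2.imread(f'ov_scene_{n}.png')
    f=lambda x:cv2.resize(x,None,fx=min(400/x.shape[1],590/x.shape[0]),fy=min(400/x.shape[1],590/x.shape[0]))
    a=f(a);b=f(b);h=max(a.shape[0],b.shape[0]);o=np.zeros((h,a.shape[1]+b.shape[1],3),np.uint8);o[:a.shape[0],:a.shape[1]]=a;o[:b.shape[0],a.shape[1]:]=b
    cv2.imwrite(f'ov_{n}.png',o)
"
```

```text
carrier [ 0.4876 -0.3487 -0.1987]
[[-0.7173  0.1113]
 [ 0.9071  0.3157]
 [-0.0756 -0.1759]
 [-0.7933 -0.7902]
 [ 0.6803  0.5225]]
lug [ 0.4332 -0.3377] nose [ 0.5489 -0.361 ]
reader [ 0.6165  0.0036 -0.0911]
[[-0.262   0.3264]
 [ 0.4544  0.9712]
 [-0.8591 -0.4868]
 [ 0.2266 -0.478 ]
 [-0.0617 -0.1478]
 [ 0.5146 -0.1981]]
```

View pics/ov_c.png

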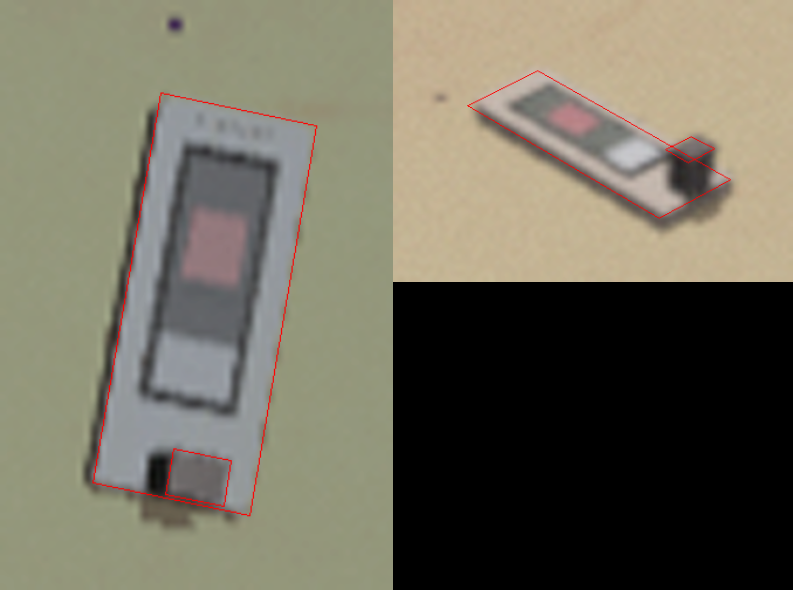

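View pics/ov_r.png

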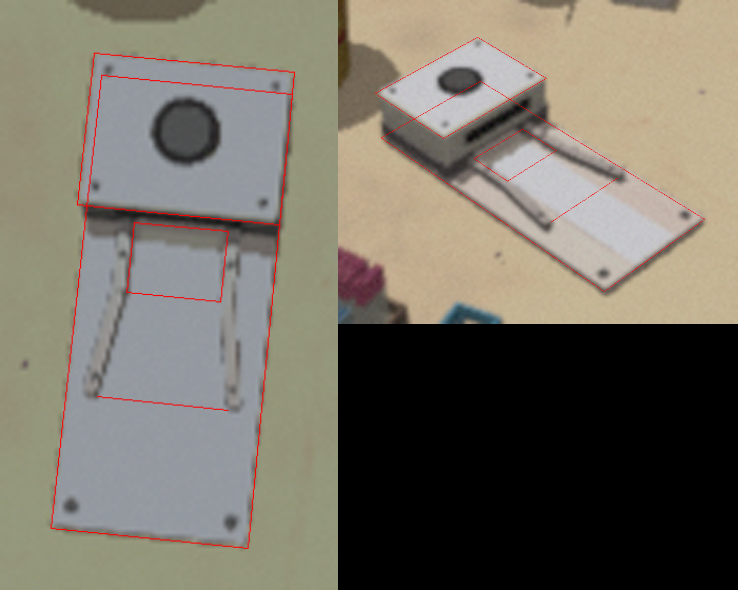

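The overlays agree with both cameras, and the reader matches well. Next I'll work out the tool-axis moves to a pose above the lug.

```bash
cat > go.py <<'E'
from h import *
from scipy.spatial.transform import Rotation as Ro
np.set_printoptions(precision=4,suppress=True)
def rel(target,yaw,o=None):
    """tool-frame delta to world target; turn about tool x so jaws (tool z) lie along y axis of frame w/ yaw"""
    o=o or get_obs();R=Ro.from_quat(o["ee_rot"]).as_matrix()
    print("tool axes x",R[:,0],"y",R[:,1],"z",R[:,2])
    d=R.T@(np.array(target)-o["position"])
    want=np.array([-np.sin(yaw),np.cos(yaw),0])
    for s in(1,-1):
        w=R.T@(s*want);a=np.arctan2(-w[1],w[2])
        print("turn",round(a,4), "shift after turn in tool axes",Ro.from_rotvec([a,0,0]).as_matrix().T@d)
    print("shift now",d,"pos",o["position"],"F",o["ft_force"],"grip",o["grip_width"],"t",o["clock"])
E
python3 - <<'E'
from go import *
rel([.4332,-.3377,.13],-.1987)
E
```

```text
tool axes x [-0.0004  0.001  -1.    ] y [ 0.9511  0.3087 -0.    ] z [ 0.3087 -0.9511 -0.001 ]
turn -2.629 shift after turn in tool axes [ 0.0806 -0.185   0.2988]
turn 0.5126 shift after turn in tool axes [ 0.0806  0.185  -0.2988]
shift now [ 0.0806  0.3078 -0.1697] pos [ 0.1929 -0.5942  0.2104] F [ 0.5695 -0.1895  0.1757] grip 0.9986550441902949 t 0.15
```

Call:
play_rows:
  increments: "0 0 0 0.1;0 0 0 0.1;0 0 0 0.1;0 0 0 0.1;0 0 0 0.1;0 0.018 -0.03 0;0 0.018 -0.03 0;0 0.018 -0.03 0;0 0.018 -0.03 0;0 0.018 -0.03 0;0 0.018 -0.03 0;0 0.018 -0.03 0;0 0.018 -0.03 0;0 0.018 -0.03 0;0 0.01 -0.02 0;0.02 0 0 0;0.02 0 0 0;0 0 0 0"
  hand: -0.2
  squeeze: 60

```text
clock: 1.95
position: [0.4277, -0.3324, 0.1647]
ee_rot: [0.549, 0.449, -0.549, 0.442]
ft_force: [-0.6, 0.2, 0.3]
grip_width: 0.604
```

```bash
python3 - <<'E'
from go import *
rel([.4332,-.3377,.13],-.1987)
c=cam("wrist","w1.png")
E
```

```text
tool axes x [-0.0051  0.0077 -1.    ] y [ 0.9785 -0.2062 -0.0066] z [-0.2063 -0.9785 -0.0065]
turn 3.1326 shift after turn in tool axes [ 0.0346 -0.0067 -0.0043]
turn -0.009 shift after turn in tool axes [0.0346 0.0067 0.0043]
shift now [0.0346 0.0067 0.0043] pos [ 0.4277 -0.3324  0.1647] F [-0.5647  0.2416  0.2817] grip 0.6036697475675342 t 1.95
```

View pics/w1.png

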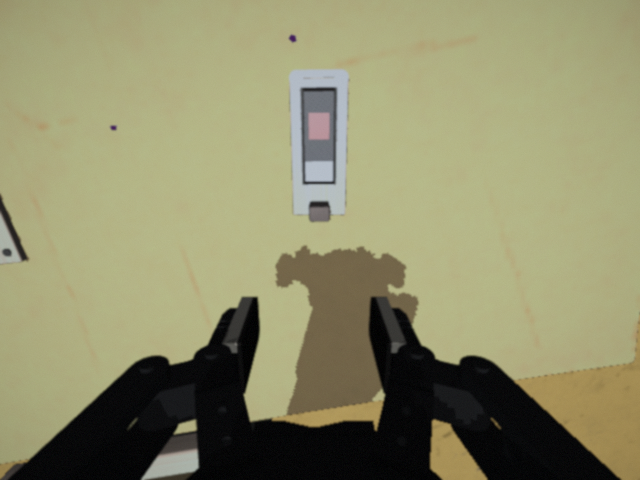

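The wrist view shows the carrier ahead and upright in the image, with its nose at (320,72) and its lug at (319,211). I'll refine its pose from this picture.

```bash
python3 - <<'E'
from go import *
c=ld("wrist")
a=cv2.resize(c["img"][60:230,280:360],None,fx=3.5,fy=3.5,interpolation=cv2.INTER_CUBIC)
# predicted
p=[.4876,-.3487,-.1987];R=np.array([[np.cos(p[2]),-np.sin(p[2])],[np.sin(p[2]),np.cos(p[2])]])
for x0,x1,y,z in((-.0625,.0625,.025,.01),(-.0625,-.0485,.009,.034)):
    P=np.array([[x0,-y,z],[x1,-y,z],[x1,y,z],[x0,y,z]]);P[:,:2]=P[:,:2]@R.T+p[:2];l=w2px(c,P);print(l)
    cv2.polylines(a,[np.round((l-[280,60]+.5)*3.5-.5).astype(int)],True,(0,0,255),1)
cv2.imwrite("pics/w1c.png",a)
E
```

```text
[[345.0603 213.3977]
 [348.559   66.8089]
 [288.1303  67.4501]
 [292.6077 213.7185]]
[[329.1261 220.5538]
 [329.234  205.135 ]
 [308.6277 205.2663]
 [308.8392 220.6735]]
```

View pics/w1c.png

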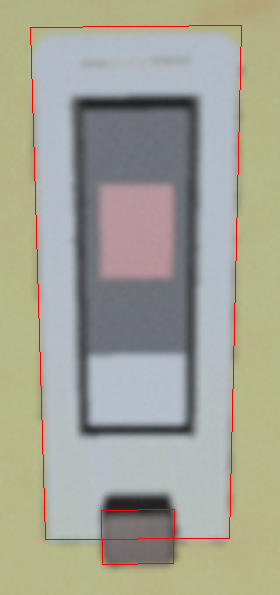

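Call:
play_rows:
  increments: "0.02 0.004 0.002 -0.009;0.03 0.003 0.002 0;0.03 0 0 0;0.03 0 0 0;0.015 0 0 0;0 0 0 0"

```text
clock: 2.6
position: [0.4365, -0.3432, 0.0447]
ee_rot: [0.549, 0.446, -0.547, 0.448]
ft_force: [-0.2, -0.2, -0.6]
grip_width: 0.6
```

```bash
python3 - <<'E'
from go import *
rel([.4332,-.3377,.021],-.1987)
c=cam("wrist","w2.png")
E
```

```text
tool axes x [ 0.0034 -0.0002 -1.    ] y [ 0.9794 -0.2018  0.0034] z [-0.2018 -0.9794 -0.0005]
turn 3.1371 shift after turn in tool axes [0.0236 0.0044 0.0047]
turn -0.0045 shift after turn in tool axes [ 0.0236 -0.0044 -0.0047]
shift now [ 0.0236 -0.0044 -0.0047] pos [ 0.4365 -0.3432  0.0447] F [-0.153  -0.1737 -0.5986] grip 0.6001658685185726 t 2.6
```

View pics/w2.png

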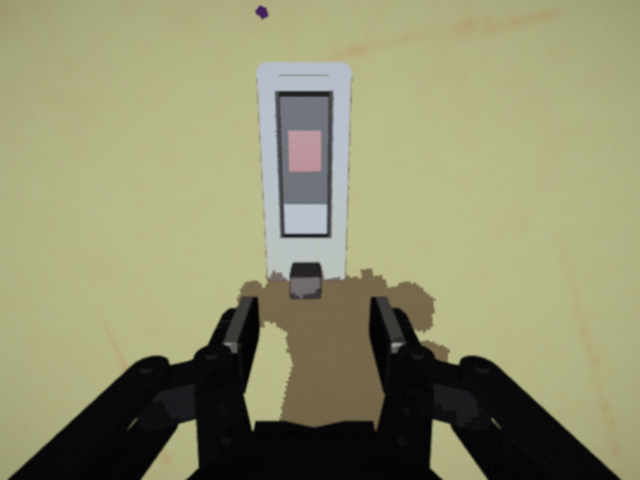

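The lug at (306,285) sits left of the midline between the fingers (314). That fits the computed 5 mm offset, so I'll correct it and descend slowly.

Call:
play_rows:
  increments: "0 -0.004 -0.005 -0.0045;0 0 0 0;0.007 0 0 0;0.007 0 0 0;0.006 0 0 0;0 0 0 0"

```text
clock: 3.25
position: [0.4364, -0.3397, 0.0295]
ee_rot: [0.549, 0.444, -0.546, 0.452]
ft_force: [-0.6, 0.1, -0.3]
grip_width: 0.599
```

```bash
python3 - <<'E'
from go import *
rel([.4332,-.3377,.021],-.1987)
c=cam("wrist","w3.png")
E
```

```text
tool axes x [ 0.0104 -0.0058 -0.9999] y [ 0.9802 -0.1978  0.0114] z [-0.1979 -0.9802  0.0036]
turn 3.1412 shift after turn in tool axes [0.0084 0.0036 0.0013]
turn -0.0004 shift after turn in tool axes [ 0.0084 -0.0036 -0.0013]
shift now [ 0.0084 -0.0036 -0.0013] pos [ 0.4364 -0.3397  0.0295] F [-0.61    0.0611 -0.2697] grip 0.5990932000605296 t 3.25
```

View pics/w3.png

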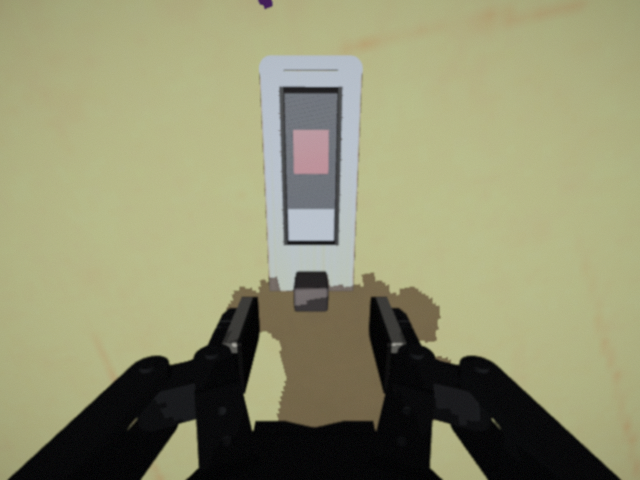

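Call:
play_rows:
  increments: "0.005 -0.004 -0.002 0;0.005 -0.001 0 0"

```text
clock: 3.5
position: [0.4324, -0.3369, 0.0197]
ee_rot: [0.549, 0.443, -0.545, 0.452]
ft_force: [0.9, 0.1, -0.5]
grip_width: 0.599
```

```bash
python3 - <<'E'
from go import *
rel([.4332,-.3377,.021],-.1987)
E
```

```text
tool axes x [ 0.0116 -0.0065 -0.9999] y [ 0.9802 -0.1977  0.0126] z [-0.1978 -0.9802  0.0041]
turn 3.1413 shift after turn in tool axes [-0.0013 -0.001  -0.0006]
turn -0.0003 shift after turn in tool axes [-0.0013  0.001   0.0006]
shift now [-0.0013  0.001   0.0006] pos [ 0.4324 -0.3369  0.0197] F [ 0.8695  0.0677 -0.5298] grip 0.5989536569695905 t 3.5
```

Call:
play_rows:
  increments: "-0.003 0.001 0 0;0 0 0 0;0 0 0 0;0 0 0 0;0 0 0 0;0 0 0 0"
  hand: 1
  squeeze: 60

```text
clock: 4.1
position: [0.4331, -0.3371, 0.0226]
ee_rot: [0.549, 0.444, -0.546, 0.452]
ft_force: [-0.7, -0.1, 1.4]
grip_width: 0.001
```

```bash
python3 - <<'E'
from go import *
rel([.4332,-.3377,.021],-.1987)
E
```

```text
tool axes x [ 0.0113 -0.0063 -0.9999] y [ 0.9802 -0.1978  0.0123] z [-0.1979 -0.9802  0.004 ]
turn 3.1411 shift after turn in tool axes [ 0.0016 -0.0002 -0.0006]
turn -0.0005 shift after turn in tool axes [0.0016 0.0002 0.0006]
shift now [0.0016 0.0002 0.0006] pos [ 0.4331 -0.3371  0.0226] F [-0.6826 -0.0961  1.3926] grip 0.0012367570410346464 t 4.1
```

The gripper closed fully, so the lug isn't between the pads. I'll look before doing anything else.

```bash
python3 - <<'E'
from go import *
cam("wrist","w4.png"); c=cam("top","t4.png")
s=cam("scene","s4.png")
a=np.hstack([cv2.resize(c["img"][200:330,400:530],(400,400)),cv2.resize(s["img"][160:260,360:460],(400,400))])
cv2.imwrite("pics/z4.png",a)
E
```

```text
(no output)
```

View pics/w4.png

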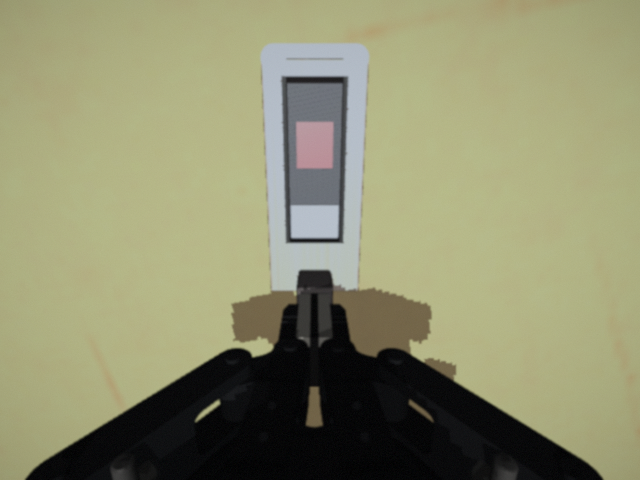

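View pics/z4.png

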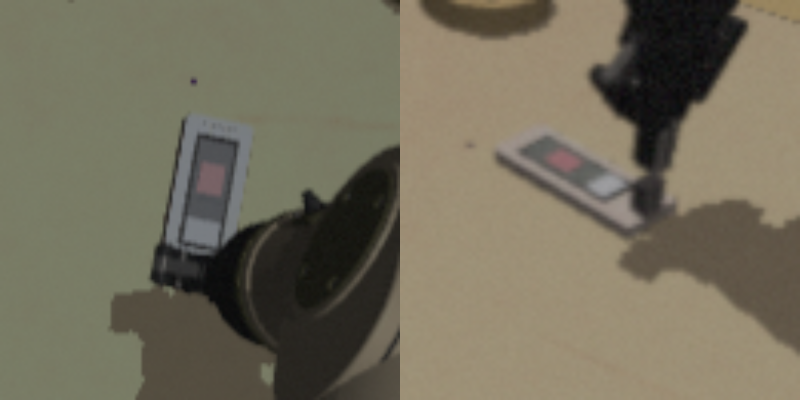

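```bash
python3 - <<'E'
from go import *
p=[.4876,-.3487,-.1987];R2=np.array([[np.cos(p[2]),-np.sin(p[2])],[np.sin(p[2]),np.cos(p[2])]])
out=[]
for n,(u0,v0,u1,v1) in dict(wrist=(230,230,400,400),scene=(380,170,440,230)).items():
    c=ld(n);o=c["obs"];T=Ro.from_quat(o["ee_rot"]).as_matrix()
    s=400/(u1-u0);a=cv2.resize(c["img"][v0:v1,u0:u1],(400,400),interpolation=cv2.INTER_CUBIC);a=cv2.convertScaleAbs(a,alpha=1.8)
    for z in(.01,.034):
        P=np.array([[-.0625,-.009,z],[-.0485,-.009,z],[-.0485,.009,z],[-.0625,.009,z]]);P[:,:2]=P[:,:2]@R2.T+p[:2]
        cv2.polylines(a,[np.round((w2px(c,P)-[u0,v0])*s).astype(int)],True,(0,0,255),1)
    for x,col in((0,(0,255,0)),(.008,(255,0,0)),(-.011,(0,255,255))):
        q=o["position"]+T@[x,0,0];cv2.circle(a,tuple(int(v) for v in (w2px(c,q)[0]-[u0,v0])*s),4,col,-1)
    out.append(a)
cv2.imwrite("pics/z5.png",np.hstack(out))
E
```

```text
(no output)
```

View pics/z5.png

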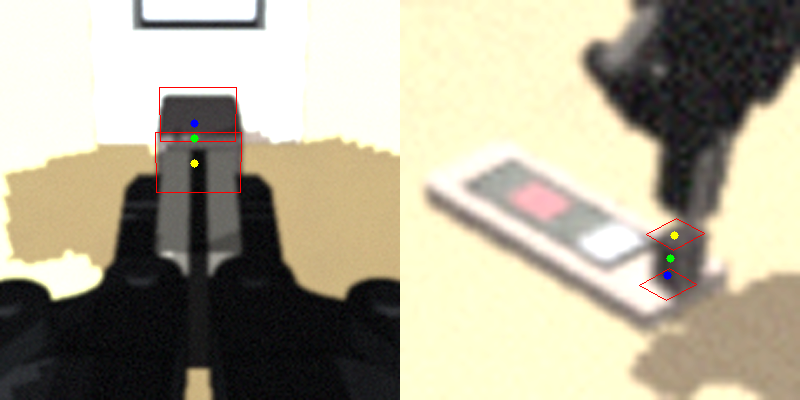

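```bash
python3 - <<'E'
from go import *
c=ld("wrist");k,d=K(c);M=np.linalg.inv(np.array(c["tool_from_camera"]))
print(np.array(c["tool_from_camera"]))
for x in(-.03,-.02,-.011,0,.008):
  for y in (-.011,0,.011):
    P=np.array([[x,y,z] for z in(-.0255,.0255,0)])
    print(x,y,cv2.projectPoints(P,cv2.Rodrigues(M[:3,:3])[0],M[:3,3],k,d)[0].reshape(-1).round(0))
a=np.hstack([cv2.resize(cv2.imread(f"pics/w{i}.png")[250:400,220:420],(400,300)) for i in(3,4)])
cv2.imwrite("pics/z6.png",cv2.convertScaleAbs(a,alpha=2.5))
E
```

```text
[[ 0.001  -0.3271  0.945  -0.162 ]
 [ 0.0008 -0.945  -0.3271  0.0835]
 [ 1.      0.0011 -0.0007  0.0006]
 [ 0.      0.      0.      1.    ]]
-0.03 -0.011 [256. 341. 369. 342. 313. 341.]
-0.03 0 [255. 320. 370. 320. 313. 320.]
-0.03 0.011 [254. 298. 371. 298. 313. 298.]
-0.02 -0.011 [260. 329. 366. 329. 313. 329.]
-0.02 0 [259. 309. 367. 309. 313. 309.]
-0.02 0.011 [257. 288. 368. 288. 313. 288.]
-0.011 -0.011 [262. 319. 363. 319. 313. 319.]
-0.011 0 [261. 299. 364. 299. 313. 299.]
-0.011 0.011 [260. 279. 365. 279. 313. 279.]
0 -0.011 [265. 307. 360. 308. 313. 307.]
0 0 [264. 289. 361. 289. 313. 289.]
0 0.011 [263. 270. 362. 270. 313. 270.]
0.008 -0.011 [267. 300. 358. 300. 313. 300.]
0.008 0 [266. 282. 359. 282. 313. 282.]
0.008 0.011 [265. 264. 360. 264. 313. 264.]
```

View pics/z6.png

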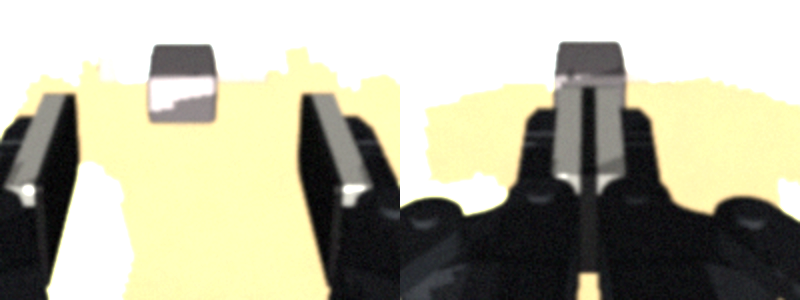

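Wrist-camera triangulation puts the visible fingertips about 15 mm behind the reported TCP when shut: -32 mm open, -18 mm at 0.6, -15 mm shut. The quoted overhang says 8 mm ahead. The scene view agrees, with the tips just above the lug top at about z 37 mm, so the jaws closed above the lug. I'll open, go about 20 mm lower in guarded steps and check again.

Call:
play_rows:
  increments: "0 0 0 0;0 0 0 0;0 0 0 0;0 0 0 0;0.005 0 0 0;0.005 0 0 0"
  hand: -0.2

```text
clock: 4.85
position: [0.4335, -0.3374, 0.0125]
ee_rot: [0.549, 0.443, -0.546, 0.452]
ft_force: [0.6, 0.2, 0.2]
grip_width: 0.597
```

```bash
python3 - <<'E'
from go import *
rel([.4332,-.3377,.0],-.1987)
cam("wrist","w5.png");s=cam("scene","s5.png")
a=cv2.resize(s["img"][160:240,370:450],(480,480),interpolation=cv2.INTER_CUBIC);w=cv2.imread("pics/w5.png")[240:400,160:460]
a=np.hstack([a,np.zeros((480,300,3),np.uint8)]);a[:160,480:]=w
cv2.imwrite("pics/z7.png",cv2.convertScaleAbs(a,alpha=1.8))
E
```

```text
tool axes x [ 0.012  -0.007  -0.9999] y [ 0.9801 -0.1979  0.0132] z [-0.1979 -0.9802  0.0045]
turn 3.1411 shift after turn in tool axes [ 0.0125  0.0004 -0.0003]
turn -0.0005 shift after turn in tool axes [ 0.0125 -0.0004  0.0003]
shift now [ 0.0125 -0.0004  0.0003] pos [ 0.4335 -0.3374  0.0125] F [0.5993 0.1506 0.1625] grip 0.5974242147467308 t 4.85
```

View pics/z7.png

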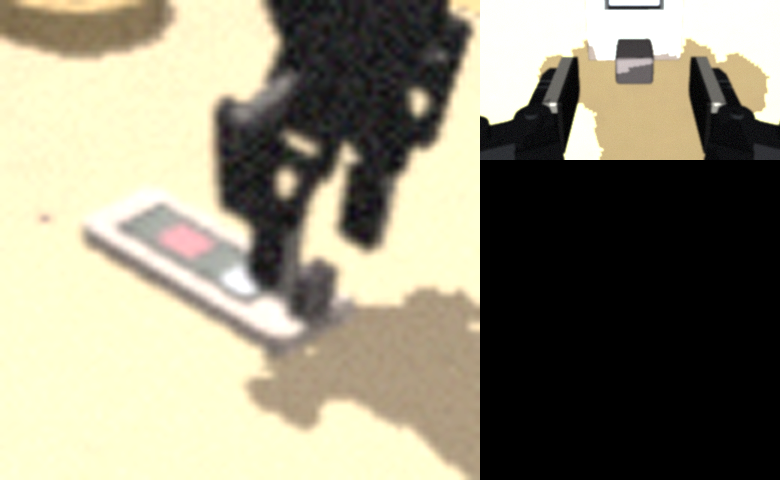

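The scene view confirms the open tips hang well above the plate, so I'm lowering another 13 mm.

Call:
play_rows:
  increments: "0.004 0 0 0;0.004 0 0 0;0.003 0 0 0;0.002 0 0 0"

```text
clock: 5.35
position: [0.4332, -0.3371, -0.0024]
ee_rot: [0.549, 0.444, -0.546, 0.452]
ft_force: [0.6, 0.1, 0.1]
grip_width: 0.598
```

```bash
python3 - <<'E'
from go import *
rel([.4332,-.3377,.0],-.1987)
cam("wrist","w6.png");s=cam("scene","s6.png")
a=cv2.resize(s["img"][160:240,370:450],(480,480),interpolation=cv2.INTER_CUBIC);w=cv2.imread("pics/w6.png")[240:400,160:460]
a=np.hstack([a,np.zeros((480,300,3),np.uint8)]);a[:160,480:]=w
cv2.imwrite("pics/z8.png",cv2.convertScaleAbs(a,alpha=1.8))
E
```

```text
tool axes x [ 0.0107 -0.0059 -0.9999] y [ 0.9802 -0.1978  0.0116] z [-0.1979 -0.9802  0.0037]
turn 3.1412 shift after turn in tool axes [-0.0024 -0.0002 -0.0006]
turn -0.0004 shift after turn in tool axes [-0.0024  0.0002  0.0006]
shift now [-0.0024  0.0002  0.0006] pos [ 0.4332 -0.3371 -0.0024] F [0.57   0.0824 0.1445] grip 0.5981263468774816 t 5.35
```

View pics/z8.png

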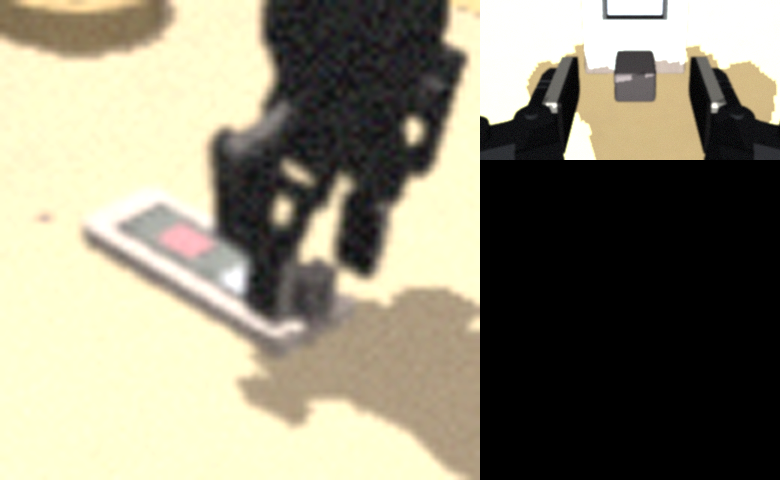

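TCP z is now -2.4 mm with no contact, which confirms the tips sit well above where the stated overhang puts them. I'll raise 2 mm for plate clearance and close.

Call:
play_rows:
  increments: "-0.002 0 0 0;0 0 0 0;0 0 0 0;0 0 0 0;0 0 0 0;0 0 0 0"
  hand: 1
  squeeze: 60

```text
clock: 6.05
position: [0.4333, -0.3371, 0.0003]
ee_rot: [0.549, 0.444, -0.546, 0.452]
ft_force: [-0.7, -0.5, -0.9]
grip_width: 0.189
```

```bash
python3 - <<'E'
from go import *
rel([.4332,-.3377,.0],-.1987)
E
```

```text
tool axes x [ 0.011  -0.0061 -0.9999] y [ 0.9802 -0.1979  0.012 ] z [-0.1979 -0.9802  0.0038]
turn 3.1411 shift after turn in tool axes [ 0.0003 -0.0001 -0.0006]
turn -0.0005 shift after turn in tool axes [0.0003 0.0001 0.0006]
shift now [0.0003 0.0001 0.0006] pos [ 0.4333 -0.3371  0.0003] F [-0.6587 -0.4928 -0.9126] grip 0.18854856666174438 t 6.05
```

The grip holds at width 0.19, about 16–18 mm. Lifting.

Call:
play_rows:
  increments: "-0.01 0 0 0;-0.02 0 0 0;-0.02 0 0 0;-0.02 0 0 0;0 0 0 0;0 0 0 0"

```text
clock: 6.65
position: [0.4299, -0.335, 0.0723]
ee_rot: [0.548, 0.446, -0.546, 0.45]
ft_force: [-1.0, -0.3, -3.6]
grip_width: 0.187
```

```bash
python3 - <<'E'
from go import *
q=[.6165,.0036,-.0911]
def T(x,y,z): return [q[0]+x*np.cos(q[2])-y*np.sin(q[2]),q[1]+x*np.sin(q[2])+y*np.cos(q[2]),z]
rel(T(-.163,0,.07),-.0911)
cam("wrist","w7.png");s=cam("scene","s7.png")
a=cv2.resize(s["img"][140:260,350:470],(480,480),interpolation=cv2.INTER_CUBIC);w=cv2.resize(cv2.imread("pics/w7.png"),(320,240))
a=np.hstack([a,np.zeros((480,320,3),np.uint8)]);a[:240,480:]=w
cv2.imwrite("pics/z9.png",cv2.convertScaleAbs(a,alpha=1.5))
E
```

```text
tool axes x [ 0.0057 -0.0026 -1.    ] y [ 0.9803 -0.1976  0.0061] z [-0.1976 -0.9803  0.0014]
turn 3.0338 shift after turn in tool axes [0.0015 0.008  0.3542]
turn -0.1078 shift after turn in tool axes [ 0.0015 -0.008  -0.3542]
shift now [ 0.0015 -0.0461 -0.3513] pos [ 0.4299 -0.335   0.0723] F [-1.0075 -0.32   -3.64  ] grip 0.1870584123127335 t 6.65
```

View pics/z9.png

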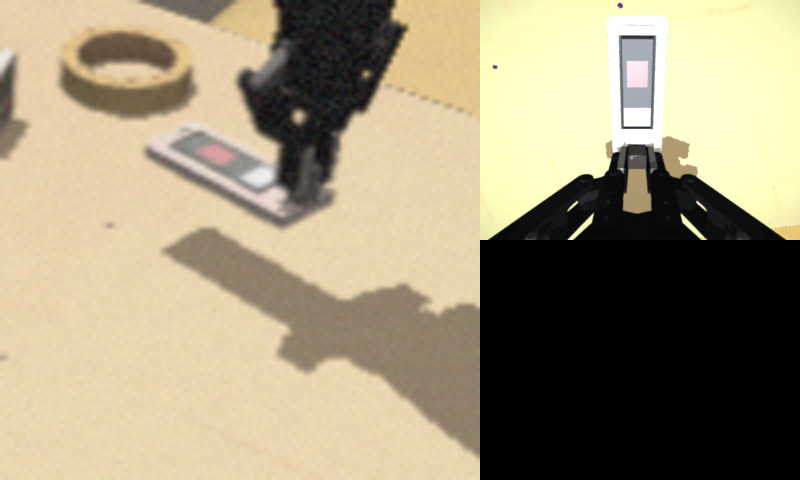

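The carrier is lifted (about 3.3 N) and level. Carrying it over to the reader.

Call:
play_rows:
  increments: "0 0 -0.02 -0.05;0 0 -0.03 -0.058;0 0 -0.03 0;0 0 -0.03 0;0 0 -0.03 0;0 0 -0.03 0;0 0 -0.03 0;0 0 -0.03 0;0 0 -0.03 0;0 0 -0.03 0;0 0 -0.02 0;0 0 -0.01 0;0 0 0 0;0 0 0 0"

```text
clock: 8.15
position: [0.4515, 0.0042, 0.0603]
ee_rot: [-0.515, -0.487, 0.519, -0.478]
ft_force: [0.7, -0.8, -3.9]
grip_width: 0.188
```

```bash
cat >> go.py <<'E'
q=[.6165,.0036,-.0911]
def T(x,y,z): return [q[0]+x*np.cos(q[2])-y*np.sin(q[2]),q[1]+x*np.sin(q[2])+y*np.cos(q[2]),z]
def inr(P):
    d=np.array(P[:2])-q[:2];c,s=np.cos(q[2]),np.sin(q[2]);return np.array([c*d[0]+s*d[1],-s*d[0]+c*d[1],P[2]])
E
python3 - <<'E'
from go import *
rel(T(-.163,0,.07),-.0911)
E
```

```text
tool axes x [-0.0126  0.0045 -0.9999] y [ 0.9975 -0.069  -0.0129] z [-0.069  -0.9976 -0.0037]
turn -3.1195 shift after turn in tool axes [-0.0097 -0.0013  0.0144]
turn 0.022 shift after turn in tool axes [-0.0097  0.0013 -0.0144]
shift now [-0.0097  0.0016 -0.0144] pos [0.4515 0.0042 0.0603] F [ 0.6666 -0.8004 -3.892 ] grip 0.18760709971391126 t 8.15
```

Call:
play_rows:
  increments: "0 0.001 -0.009 0.022;0 0 -0.006 0;0 0 0 0"

```text
clock: 8.45
position: [0.4533, 0.016, 0.0597]
ee_rot: [-0.521, -0.48, 0.526, -0.471]
ft_force: [-0.1, 0.5, -3.4]
grip_width: 0.189
```

```bash
python3 - <<'E'
from go import *
rel(T(-.163,0,.07),-.0911)
cam("wrist","w8.png");c=cam("top","t8.png");s=cam("scene","s8.png")
a=cv2.resize(c["img"][150:300,240:390],(400,400),interpolation=cv2.INTER_CUBIC);b=cv2.resize(s["img"][190:310,230:350],(400,400),interpolation=cv2.INTER_CUBIC)
cv2.imwrite("pics/z10.png",cv2.convertScaleAbs(np.hstack([a,b]),alpha=1.4))
E
```

```text
tool axes x [-0.0139  0.0036 -0.9999] y [ 0.9953 -0.0953 -0.0141] z [-0.0954 -0.9954 -0.0023]
turn 3.1372 shift after turn in tool axes [-0.0103 -0.0005  0.0026]
turn -0.0044 shift after turn in tool axes [-0.0103  0.0005 -0.0026]
shift now [-0.0103  0.0005 -0.0026] pos [0.4533 0.016  0.0597] F [-0.054   0.5237 -3.3976] grip 0.1890934144833264 t 8.45
```

View pics/z10.png

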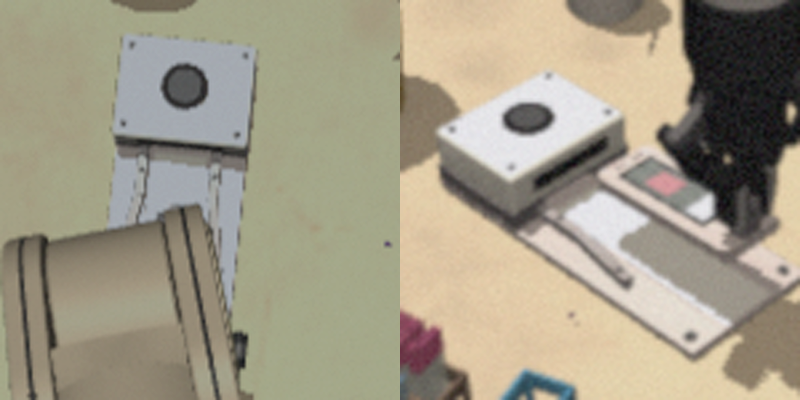

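View pics/w8.png

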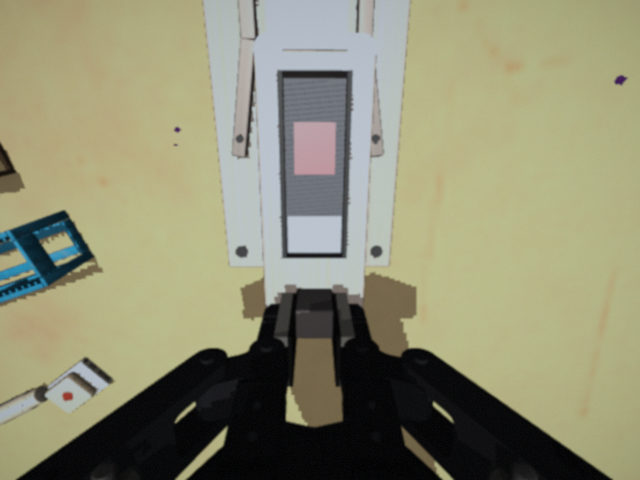

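```bash
python3 - <<'E'
from go import *
c=ld("wrist")
print(w2px(c,[T(-.175,.055,.008),T(-.175,-.055,.008),T(-.175,0,.008),T(-.1,.0365,.017),T(-.1,-.0365,.017)]))
a=c["img"][0:300,180:440];a=cv2.resize(a,None,fx=2,fy=2,interpolation=cv2.INTER_CUBIC)
for P in ([T(-.175,.055,.008),T(-.175,-.055,.008),T(0,-.055,.008),T(0,.055,.008)],[T(-.04,.0265,.017),T(-.1,.0365,.017),T(-.1,-.0365,.017),T(-.04,-.0265,.017)]):
    cv2.polylines(a,[np.round((w2px(c,P)-[180,0])*2).astype(int)],True,(0,0,255),1)
cv2.imwrite("pics/z11.png",a)
E
```

```text
[[228.859  267.9149]
 [390.7538 267.6014]
 [309.7365 267.727 ]
 [245.6084 156.3995]
 [371.4916 155.9994]]
```

View pics/z11.png

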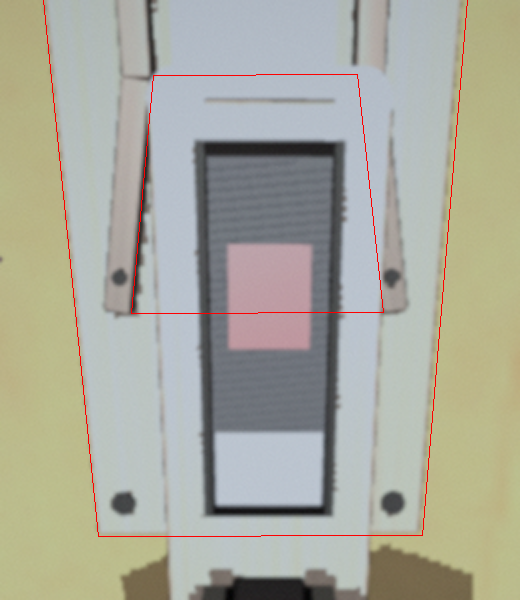

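The projected reader fits the wrist view to within a pixel or two. I'll correct 2.6 mm sideways and lower.

Call:
play_rows:
  increments: "0.005 0.0005 -0.003 -0.004;0.01 0 0 0;0.01 0 0 0;0.008 0 0 0;0 0 0 0"

```text
clock: 9.1
position: [0.453, 0.0176, 0.0231]
ee_rot: [-0.519, -0.481, 0.526, -0.472]
ft_force: [-1.0, -0.1, -3.7]
grip_width: 0.188
```

```bash
python3 - <<'E'
from go import *
rel(T(-.163,0,.0083),-.0911)
E
```

```text
tool axes x [-0.0149  0.0031 -0.9999] y [ 0.9956 -0.0926 -0.0151] z [-0.0926 -0.9957 -0.0017]
turn 3.14 shift after turn in tool axes [ 0.0148 -0.0013  0.001 ]
turn -0.0016 shift after turn in tool axes [ 0.0148  0.0013 -0.001 ]
shift now [ 0.0148  0.0013 -0.001 ] pos [0.453  0.0176 0.0231] F [-0.9539 -0.0689 -3.6904] grip 0.18812893828898528 t 9.1
```

Call:
play_rows:
  increments: "0.005 0.001 -0.001 -0.0016;0.004 0 0 0;0.002 0 0 0;0.001 0 0 0"

```text
clock: 9.5
position: [0.4545, 0.0187, 0.0103]
ee_rot: [-0.519, -0.481, 0.525, -0.473]
ft_force: [0.1, -0.9, -2.2]
grip_width: 0.19
```

```bash
python3 - <<'E'
from go import *
rel(T(-.163,0,.0083),-.0911)
E
```

```text
tool axes x [-0.0142  0.0033 -0.9999] y [ 0.9958 -0.0906 -0.0144] z [-0.0907 -0.9959 -0.002 ]
turn -3.1413 shift after turn in tool axes [ 0.002   0.0003 -0.0003]
turn 0.0003 shift after turn in tool axes [ 0.002  -0.0003  0.0003]
shift now [ 0.002  -0.0003  0.0003] pos [0.4545 0.0187 0.0103] F [ 0.1288 -0.9282 -2.2074] grip 0.1896722643610183 t 9.5
```

The nose is touching the bed because the weight reading dropped. I'll go the last 1–2 mm, then release.

Call:
play_rows:
  increments: "0.001 0 0 0;0.001 0 0 0;0.0005 0 0 0"

```text
clock: 9.8
position: [0.4557, 0.0188, 0.0086]
ee_rot: [-0.52, -0.48, 0.524, -0.473]
ft_force: [-1.4, 0.1, -0.3]
grip_width: 0.193
```

Call:
play_rows:
  increments: "0 0 0 0;0 0 0 0;0 0 0 0;0 0 0 0"
  hand: -0.1

```text
clock: 10.2
position: [0.4566, 0.0188, 0.0093]
ee_rot: [-0.52, -0.48, 0.524, -0.474]
ft_force: [-0.1, 0.0, -0.9]
grip_width: 0.55
```

Call:
play_rows:
  increments: "-0.015 0 0 0;-0.025 0 0 0;-0.025 0 0 0;0 -0.03 0 0;0 -0.02 0 0;0 0 0 0"

```text
clock: 10.8
position: [0.4062, 0.0236, 0.0775]
ee_rot: [-0.52, -0.48, 0.524, -0.473]
ft_force: [0.2, 0.2, 0.5]
grip_width: 0.547
```

```bash
python3 - <<'E'
from go import *
rel(T(-.163,0,.0083),-.0911)
cam("wrist","w9.png")
E
```

```text
tool axes x [-0.01    0.004  -0.9999] y [ 0.9958 -0.0905 -0.0103] z [-0.0905 -0.9959 -0.003 ]
turn -3.1411 shift after turn in tool axes [ 0.0687 -0.0489 -0.001 ]
turn 0.0005 shift after turn in tool axes [0.0687 0.0489 0.001 ]
shift now [0.0687 0.0489 0.0011] pos [0.4062 0.0236 0.0775] F [0.1957 0.1665 0.472 ] grip 0.5473633197363971 t 10.8
```

View pics/w9.png

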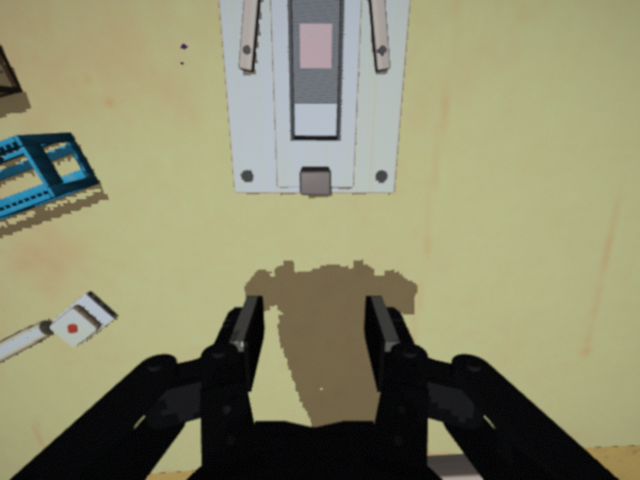

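The carrier lies flat and centred in the flare, its lug at (315,181) and tail edge at v=188. I'll shut the jaws and lower behind the tail so the tips end about 4–5 mm above the bed.

Call:
play_rows:
  increments: "0.02 0 0 0;0.02 0 0.001 0;0.02 0 0 0;0.012 0 0 0;0 0 0 0"
  hand: 1
  squeeze: 40

```text
clock: 11.35
position: [0.4116, 0.0228, 0.0038]
ee_rot: [-0.522, -0.479, 0.522, -0.474]
ft_force: [0.0, 0.1, 0.9]
grip_width: -0.0
```

```bash
python3 - <<'E'
from go import *
o=get_obs();print(inr(o["position"]))
rel(T(-.21,0,-.002),-.0911)
cam("wrist","w10.png");s=cam("scene","s10.png")
b=cv2.resize(s["img"][210:310,250:375],(780,624),interpolation=cv2.INTER_CUBIC)[:600]
cv2.imwrite("pics/z12.png",cv2.convertScaleAbs(b,alpha=1.4))
E
```

```text
[-0.2058  0.0004  0.0038]
tool axes x [-0.0047  0.005  -1.    ] y [ 0.9958 -0.0914 -0.0051] z [-0.0915 -0.9958 -0.0046]
turn 3.1411 shift after turn in tool axes [ 0.0058  0.0041 -0.0005]
turn -0.0005 shift after turn in tool axes [ 0.0058 -0.0041  0.0005]
shift now [ 0.0058 -0.0041  0.0005] pos [0.4116 0.0228 0.0038] F [0.0133 0.106  0.9454] grip -0.00019200577834753448 t 11.35
```

View pics/z12.png

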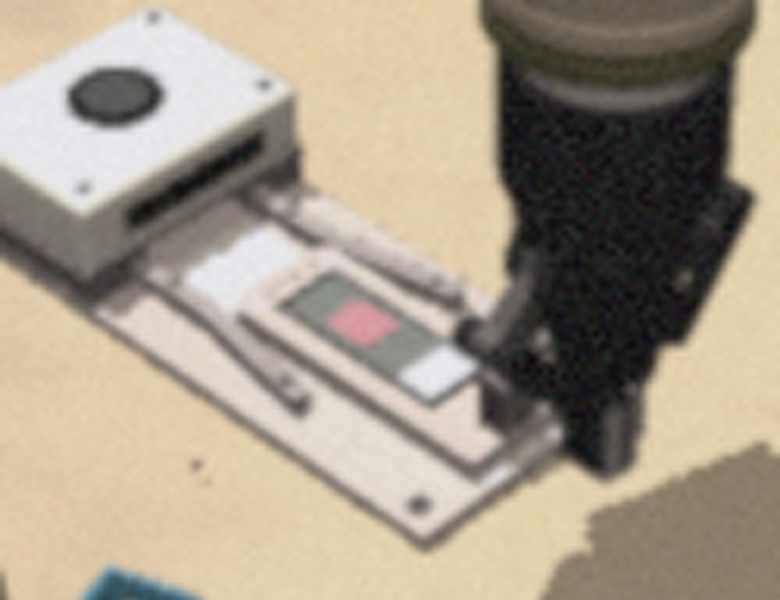

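```bash
python3 - <<'E'
from go import *
c=ld("scene");o=c["obs"];Rm=Ro.from_quat(o["ee_rot"]).as_matrix()
for x in(-.020,-.015,-.012,0,.008):
    P=[o["position"]+Rm@[x,y,z] for y in(-.011,.011) for z in(-.0145,0,.0145)]
    print(x,((w2px(c,P)-[250,210])*6.24).round(0).tolist())
E
```

```text
-0.02 [[587.0, 505.0], [616.0, 484.0], [644.0, 463.0], [540.0, 474.0], [568.0, 454.0], [596.0, 433.0]]
-0.015 [[587.0, 516.0], [615.0, 495.0], [643.0, 474.0], [540.0, 485.0], [568.0, 464.0], [596.0, 444.0]]
-0.012 [[587.0, 522.0], [615.0, 501.0], [643.0, 480.0], [539.0, 491.0], [568.0, 471.0], [596.0, 450.0]]
0 [[586.0, 547.0], [614.0, 526.0], [642.0, 505.0], [539.0, 516.0], [567.0, 496.0], [595.0, 476.0]]
0.008 [[585.0, 564.0], [613.0, 543.0], [641.0, 522.0], [539.0, 533.0], [567.0, 512.0], [594.0, 492.0]]
```

The scene view suggests the tips may sit higher still than estimated. I'll calibrate by touching the bare bench gently, behind the bed.

Call:
play_rows:
  increments: "0.004 -0.004 0 0;0.004 0 0 0;0.004 0 0 0;0 0 0 0"

```text
clock: 11.85
position: [0.41, 0.0232, -0.0058]
ee_rot: [0.524, 0.477, -0.521, 0.476]
ft_force: [-0.4, -0.4, -0.7]
grip_width: 0.002
```

Call:
play_rows:
  increments: "0.0015 0 0 0;0.0015 0 0 0"

```text
clock: 12.05
position: [0.4104, 0.0232, -0.0087]
ee_rot: [0.524, 0.477, -0.521, 0.476]
ft_force: [-0.2, 0.1, 0.3]
grip_width: 0.0
```

Call:
play_rows:
  increments: "0.0015 0 0 0;0.0015 0 0 0"

```text
clock: 12.25
position: [0.4105, 0.0232, -0.0118]
ee_rot: [0.524, 0.477, -0.521, 0.476]
ft_force: [-0.0, -0.7, 0.6]
grip_width: -0.001
```

Call:
play_rows:
  increments: "0.0015 0 0 0;0.0015 0 0 0"

```text
clock: 12.45
position: [0.4106, 0.0232, -0.0151]
ee_rot: [0.524, 0.477, -0.521, 0.476]
ft_force: [-0.4, -0.4, 0.3]
grip_width: -0.002
```

Call:
play_rows:
  increments: "0.0015 0 0 0;0.001 0 0 0"

```text
clock: 12.65
position: [0.4105, 0.0232, -0.0179]
ee_rot: [0.524, 0.477, -0.521, 0.476]
ft_force: [-1.5, -0.3, 0.4]
grip_width: 0.003
```

Call:
play_rows:
  increments: "0.0015 0 0 0;0.001 0 0 0"

```text
clock: 12.85
position: [0.4105, 0.0232, -0.0203]
ee_rot: [0.524, 0.477, -0.521, 0.476]
ft_force: [-9.5, -0.9, 26.5]
grip_width: -0.002
```

The bench contact puts the shut tips 19 mm behind the TCP. For tips at z = 12 mm (4 mm above the bed, mid-plate) I need TCP z = -7 mm.

Call:
play_rows:
  increments: "-0.006 0 0 0;-0.006 0 0 0;-0.001 0 0 0;0 0 0 0"

```text
clock: 13.25
position: [0.4108, 0.0232, -0.0064]
ee_rot: [0.524, 0.477, -0.521, 0.476]
ft_force: [0.4, -0.1, 0.3]
grip_width: -0.002
```

```bash
python3 - <<'E'
from go import *
o=get_obs();print(inr(o["position"]))
rel(T(-.19,0,-.007),-.0911)
E
```

```text
[-0.2067  0.0008 -0.0064]
tool axes x [ 0.0021  0.0042 -1.    ] y [ 0.9958 -0.0918  0.0017] z [-0.0918 -0.9958 -0.0043]
turn 3.1407 shift after turn in tool axes [ 0.0007 -0.0167 -0.0008]
turn -0.0008 shift after turn in tool axes [0.0007 0.0167 0.0008]
shift now [0.0007 0.0167 0.0008] pos [ 0.4108  0.0232 -0.0064] F [ 0.3802 -0.0727  0.2671] grip -0.0021094059523223685 t 13.25
```

Call:
play_rows:
  increments: "0.0005 0.004 0.001 0;0 0.004 0 0;0 0.004 0 0;0 0.004 0 0;0 0.004 0 0;0 0.003 0 0;0 0.003 0 0;0 0.003 0 0;0 0.003 0 0;0 0.003 0 0;0 0.003 0 0"

```text
clock: 14.35
position: [0.4511, 0.0182, -0.0076]
ee_rot: [0.524, 0.477, -0.521, 0.475]
ft_force: [0.2, 0.8, 0.5]
grip_width: -0.0
```

```bash
python3 - <<'E'
from go import *
o=get_obs();print(inr(o["position"]))
rel(T(-.12,0,-.007),-.0911)
cam("wrist","w11.png")
E
```

```text
[-0.166  -0.0005 -0.0076]
tool axes x [ 0.0006  0.0042 -1.    ] y [ 0.9958 -0.092   0.0002] z [-0.092  -0.9957 -0.0042]
turn 3.1405 shift after turn in tool axes [-0.0006 -0.046   0.0005]
turn -0.001 shift after turn in tool axes [-0.0006  0.046  -0.0005]
shift now [-0.0006  0.046  -0.0006] pos [ 0.4511  0.0182 -0.0076] F [0.2264 0.8154 0.5122] grip -0.0003984960458381747 t 14.35
```

View pics/w11.png

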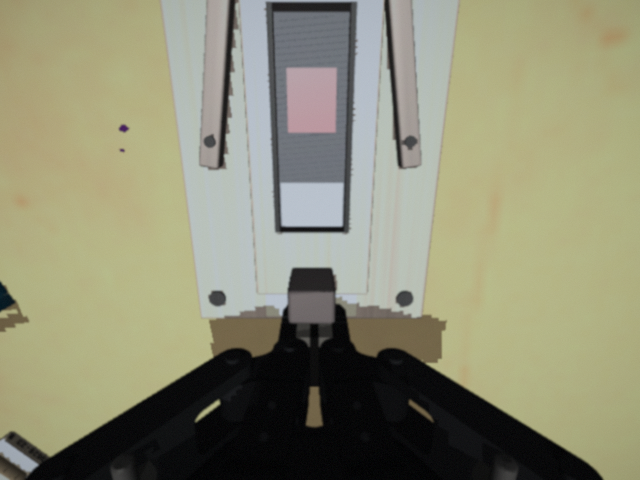

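Contact is made and the carrier is being pushed straight along, with its tail edge at v=293 and the lug centred at 312. Continuing gently.

Call:
play_rows:
  increments: "-0.0006 0.003 -0.0005 -0.001;0 0.003 0 0;0 0.003 0 0;0 0.002 0 0;0 0.002 0 0;0 0.002 0 0;0 0.002 0 0"

```text
clock: 15.1
position: [0.4698, 0.0171, -0.007]
ee_rot: [0.523, 0.478, -0.521, 0.476]
ft_force: [0.2, -0.7, -0.2]
grip_width: 0.001
```

```bash
cat > st.py <<'E'
from go import *
o=get_obs();Rm=Ro.from_quat(o["ee_rot"]).as_matrix();c,s=np.cos(q[2]),np.sin(q[2]);F=o["ft_force"]
print("reader xyz",inr(o["position"]),"Fx,Fy reader",c*F[0]+s*F[1],-s*F[0]+c*F[1],"Fz",F[2],"yaw err",np.arctan2(Rm[1,1],Rm[0,1])-q[2],"t",o["clock"])
E
python3 st.py
```

```text
reader xyz [-0.1473  0.0001 -0.007 ] Fx,Fy reader 0.2284550281219838 -0.6366404380149585 Fz -0.24264878026403336 yaw err 4.7723217045880784e-05 t 15.1
```

Call:
play_rows:
  increments: "0 0.002 0 0;0 0.002 0 0;0 0.002 0 0;0 0.002 0 0;0 0.002 0 0"

```text
clock: 15.6
position: [0.4806, 0.016, -0.007]
ee_rot: [0.523, 0.478, -0.521, 0.476]
ft_force: [0.2, 0.5, 0.7]
grip_width: -0.002
```

```bash
python3 st.py; python3 -c "
from h import *
cam('wrist','w12.png')"
```

```text
reader xyz [-0.1364  0.     -0.007 ] Fx,Fy reader 0.19337022179142593 0.539861373046005 Fz 0.6669500580859381 yaw err 7.168418460951065e-05 t 15.6
```

View pics/w12.png

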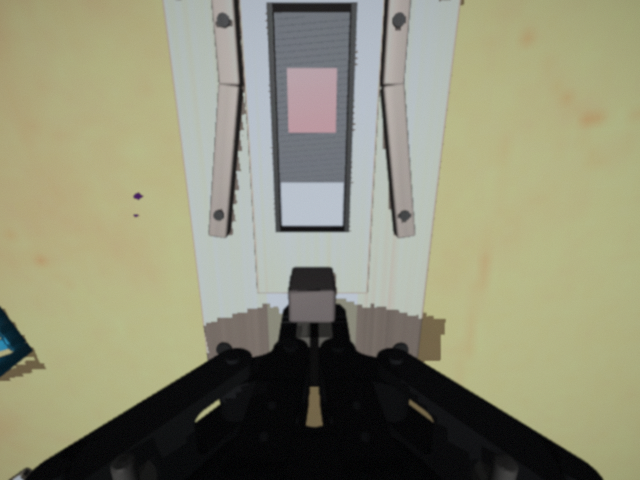

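```bash
python3 - <<'E'
from go import *
c=ld("wrist")
for uv,z in (((312,291),.042),((312,323),.042),((260,293),.018),((366,293),.018)):
    print(uv,inr(px2w(c,[uv],z)[0]))
E
```

```text
(312, 291) [-0.1121  0.      0.042 ]
(312, 323) [-0.1257  0.      0.042 ]
(260, 293) [-0.1257  0.0235  0.018 ]
(366, 293) [-0.1255 -0.0239  0.018 ]
```

Call:
play_rows:
  increments: "0 0.0015 0 0;0 0.0015 0 0;0 0.0015 0 0;0 0.0015 0 0;0 0.0015 0 0"

```text
clock: 16.15
position: [0.4889, 0.0153, -0.007]
ee_rot: [0.523, 0.478, -0.521, 0.476]
ft_force: [-1.3, -0.3, 1.1]
grip_width: -0.004
```

```bash
python3 st.py
```

```text
reader xyz [-0.1281  0.     -0.007 ] Fx,Fy reader -1.3111719877320775 -0.43156644756462986 Fz 1.0871365230410508 yaw err -3.7897668851247235e-05 t 16.15
```

The tail is 10.8 mm ahead of the TCP, so nose = TCP + 0.136. It's now about 8 mm inside with only about 1 N. Continuing in small steps.

Call:
play_rows:
  increments: "0 0.0015 0 0;0 0.0015 0 0;0 0.0015 0 0;0 0.0015 0 0;0 0.0015 0 0;0 0.0015 0 0"

```text
clock: 16.75
position: [0.4987, 0.0144, -0.007]
ee_rot: [0.523, 0.478, -0.521, 0.476]
ft_force: [-0.6, -0.7, 0.4]
grip_width: 0.001
```

Call:
play_rows:
  increments: "0 0.0015 0 0;0 0.0015 0 0;0 0.0015 0 0;0 0.0015 0 0;0 0.0015 0 0"

```text
clock: 17.25
position: [0.5069, 0.0136, -0.0069]
ee_rot: [0.523, 0.478, -0.521, 0.476]
ft_force: [-0.6, -0.1, -0.0]
grip_width: 0.001
```

```bash
python3 st.py
```

```text
reader xyz [-0.1101  0.     -0.0069] Fx,Fy reader -0.6275991220751386 -0.11890210870696977 Fz -0.029555665747983628 yaw err -4.1757233780331804e-05 t 17.25
```

Nose at about 26 mm. Feeling for the stop with about 1.6 mm per call.

Call:
play_rows:
  increments: "0 0.001 0 0;0 0.001 0 0"

```text
clock: 17.45
position: [0.509, 0.0134, -0.007]
ee_rot: [0.523, 0.478, -0.521, 0.476]
ft_force: [-1.1, -0.1, 1.5]
grip_width: -0.002
```

Call:
play_rows:
  increments: "0 0.001 0 0;0 0.001 0 0"

```text
clock: 17.65
position: [0.5112, 0.0132, -0.007]
ee_rot: [0.523, 0.478, -0.521, 0.476]
ft_force: [-0.8, 0.7, 0.2]
grip_width: 0.001
```

Call:
play_rows:
  increments: "0 0.001 0 0;0 0.001 0 0"

```text
clock: 17.85
position: [0.5134, 0.013, -0.0069]
ee_rot: [0.523, 0.478, -0.521, 0.476]
ft_force: [-0.5, 0.0, 0.2]
grip_width: 0.0
```

Call:
play_rows:
  increments: "0 0.001 0 0;0 0.001 0 0"

```text
clock: 18.05
position: [0.5155, 0.0128, -0.007]
ee_rot: [0.523, 0.478, -0.521, 0.476]
ft_force: [-2.5, -0.1, 0.6]
grip_width: -0.002
```

Call:
play_rows:
  increments: "0 0.001 0 0;0 0.001 0 0"

```text
clock: 18.25
position: [0.5177, 0.0126, -0.0069]
ee_rot: [0.523, 0.478, -0.521, 0.476]
ft_force: [-1.1, -0.4, 0.7]
grip_width: -0.001
```

Call:
play_rows:
  increments: "0 0.001 0 0;0 0.001 0 0"

```text
clock: 18.45
position: [0.5199, 0.0124, -0.0069]
ee_rot: [0.523, 0.478, -0.521, 0.476]
ft_force: [0.1, -0.1, 1.2]
grip_width: -0.004
```

Call:
play_rows:
  increments: "0 0.001 0 0;0 0.001 0 0"

```text
clock: 18.65
position: [0.5209, 0.0123, -0.0072]
ee_rot: [0.523, 0.478, -0.522, 0.475]
ft_force: [-7.6, -0.4, 5.7]
grip_width: 0.001
```

A firm rise to 7.6 N at a nose position of about 40 mm: the stop, or nearly. Stepping 1 mm at a time.

Call:
play_rows:
  increments: "0 0.001 0 0"

```text
clock: 18.75
position: [0.5208, 0.0123, -0.0074]
ee_rot: [-0.522, -0.479, 0.522, -0.475]
ft_force: [-5.7, 0.8, 4.4]
grip_width: -0.004
```

Call:
play_rows:
  increments: "0 0.001 0 0"

```text
clock: 18.85
position: [0.5207, 0.0123, -0.0076]
ee_rot: [-0.521, -0.479, 0.523, -0.474]
ft_force: [-6.5, 0.9, 4.8]
grip_width: 0.002
```

```bash
python3 st.py
```

```text
reader xyz [-0.0962 -0.     -0.0076] Fx,Fy reader -6.537180755046535 0.351284176348441 Fz 4.751082286816784 yaw err 0.0003650214835765331 t 18.85
```

The tool is stalling at 1 mm per row, about 6.5 N, right at the stop's threshold. I'll use slightly larger rows, which keep the force well below 25 N.

Call:
play_rows:
  increments: "0 0.0018 0 0"

```text
clock: 18.95
position: [0.5211, 0.0123, -0.0079]
ee_rot: [-0.521, -0.48, 0.524, -0.474]
ft_force: [-7.1, 0.5, 5.5]
grip_width: 0.002
```

```bash
python3 st.py; python3 - <<'E'
from go import *
rel(T(-.09,0,-.007),-.0911); c=cam("wrist","w13.png")
E
```

```text
reader xyz [-0.0958 -0.0001 -0.0079] Fx,Fy reader -7.154542542122364 -0.16578955550575453 Fz 5.4683870103542045 yaw err 0.0005365601802631986 t 18.95
tool axes x [-0.0092  0.0034 -1.    ] y [ 0.9959 -0.0904 -0.0095] z [-0.0905 -0.9959 -0.0025]
turn -3.1411 shift after turn in tool axes [-0.001  -0.0058  0.0001]
turn 0.0005 shift after turn in tool axes [-0.001   0.0058 -0.0001]
shift now [-0.001   0.0058 -0.0001] pos [ 0.5211  0.0123 -0.0079] F [-7.14    0.4858  5.4684] grip 0.0024377944176089184 t 18.95
```

View pics/w13.png

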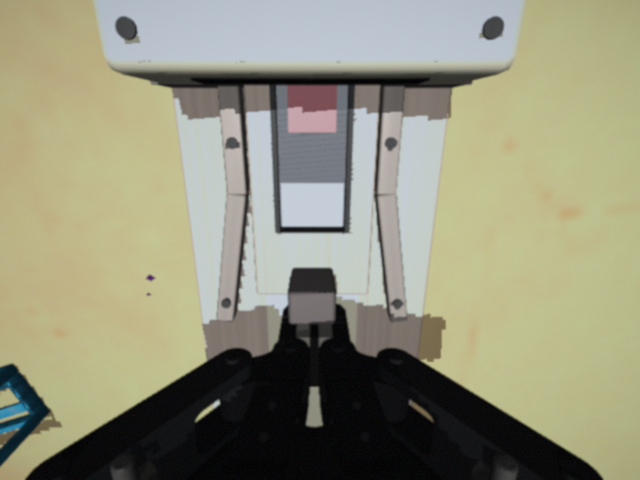

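Call:
play_rows:
  increments: "-0.0005 0.0025 0 0"

```text
clock: 19.1
position: [0.5221, 0.0122, -0.0079]
ee_rot: [-0.519, -0.481, 0.525, -0.473]
ft_force: [-7.4, 0.8, 2.4]
grip_width: -0.008
```

Call:
play_rows:
  increments: "-0.0005 0.0025 0 0"

```text
clock: 19.2
position: [0.523, 0.012, -0.0079]
ee_rot: [-0.519, -0.482, 0.525, -0.472]
ft_force: [-7.6, 0.4, 3.9]
grip_width: 0.002
```

```bash
python3 st.py
```

```text
reader xyz [-0.0939 -0.0001 -0.0079] Fx,Fy reader -7.640276178785804 -0.3032270504882526 Fz 3.870619433582899 yaw err 0.0011083909512420859 t 19.2
```

The force holds steady at about 7.5 N while the carrier advances, so the stop is giving. About 2.3 mm pressed so far; two more rows.

Call:
play_rows:
  increments: "-0.0005 0.0025 0 0"

```text
clock: 19.3
position: [0.5239, 0.0119, -0.0078]
ee_rot: [-0.518, -0.482, 0.526, -0.472]
ft_force: [-7.7, 0.2, 4.3]
grip_width: 0.007
```

Call:
play_rows:
  increments: "-0.0005 0.0022 0 0"

```text
clock: 19.4
position: [0.5246, 0.0119, -0.0078]
ee_rot: [-0.517, -0.483, 0.527, -0.471]
ft_force: [-6.6, 0.6, 4.0]
grip_width: 0.001
```

```bash
python3 st.py; python3 - <<'E'
from go import *
rel(T(-.09,0,-.007),-.0911); c=cam("wrist","w14.png")
E
```

```text
reader xyz [-0.0922 -0.0001 -0.0078] Fx,Fy reader -6.590446704723711 -0.004403259244199043 Fz 4.005671178235152 yaw err 0.0016878583805880754 t 19.4
tool axes x [-0.0225  0.0024 -0.9997] y [ 0.9958 -0.0893 -0.0226] z [-0.0893 -0.996  -0.0003]
turn -3.1399 shift after turn in tool axes [-0.0008 -0.0022  0.0001]
turn 0.0017 shift after turn in tool axes [-0.0008  0.0022 -0.0001]
shift now [-0.0008  0.0022 -0.0001] pos [ 0.5246  0.0119 -0.0078] F [-6.5635  0.5952  4.0057] grip 0.0008692580133598619 t 19.4
```

View pics/w14.png

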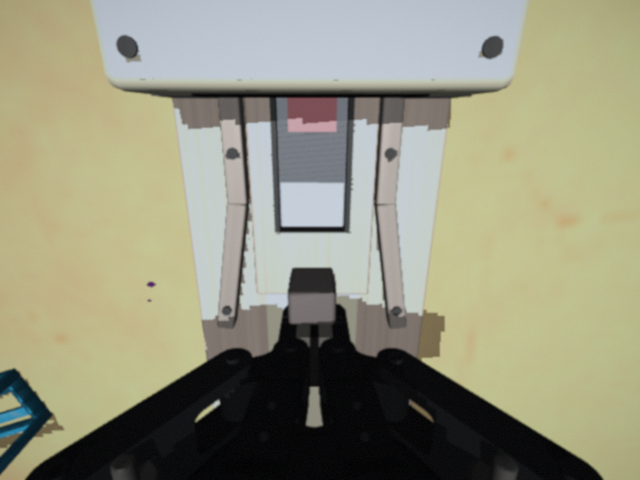

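```bash
python3 - <<'E'
from go import *
# reader features, relative displacement in image: holes on rails at top z=.017
import pickle
c=ld("wrist")
for uv,z in (((312,291),.042),((312,323),.042),((260,293),.018),((366,293),.018),((311,231),.018)):
    print(uv,inr(px2w(c,[uv],z)[0]))
a=[cv2.resize(cv2.imread(f"pics/w{i}.png")[90:330,210:410],(400,480),interpolation=cv2.INTER_CUBIC) for i in(13,14)]
cv2.imwrite("pics/z15.png",np.hstack(a))
# rail hole shift 
for uv in((232,143),(226,303)),((232,153),(226,311)): print(uv)
E
```

```text
(312, 291) [-0.066   0.0001  0.042 ]
(312, 323) [-0.0796  0.0001  0.042 ]
(260, 293) [-0.0802  0.0233  0.018 ]
(366, 293) [-0.0801 -0.0237  0.018 ]
(311, 231) [-0.0511  0.0007  0.018 ]
((232, 143), (226, 303))
((232, 153), (226, 311))
```

View pics/z15.png

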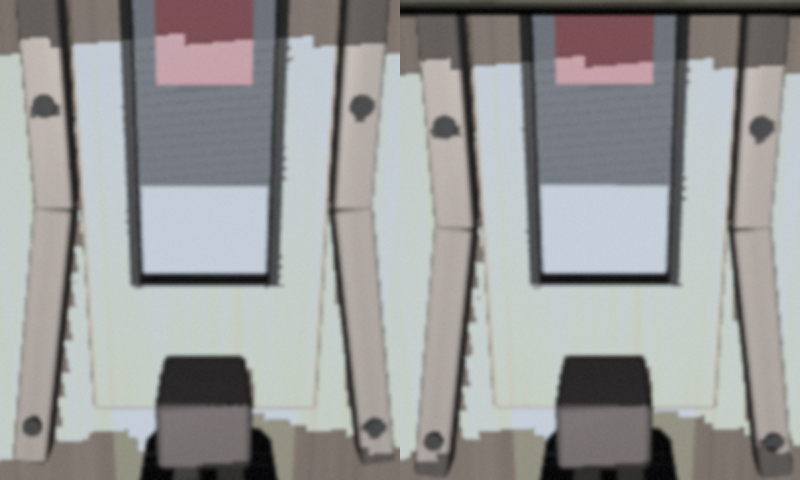

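The carrier moved about 4 mm between the two pictures and is still square with the fingers, so the press is about 4–4.5 mm. Backing straight off, then up.

Call:
play_rows:
  increments: "0 -0.005 0 0;0 -0.015 0 0;0 -0.03 0 0;-0.02 -0.02 0 0;-0.04 0 0 0;-0.04 0 0 0;-0.02 0 0 0;0 0 0 0;0 0 0 0"

```text
clock: 20.35
position: [0.454, 0.018, 0.117]
ee_rot: [-0.517, -0.482, 0.527, -0.472]
ft_force: [-0.1, 0.1, -0.6]
grip_width: 0.001
```

```bash
python3 st.py; python3 - <<'E'
from go import *
cam("wrist","w15.png");s=cam("scene","s15.png");c=cam("top","t15.png")
a=cv2.resize(s["img"][190:310,230:350],(400,400),interpolation=cv2.INTER_CUBIC)
w=cv2.resize(cv2.imread("pics/w15.png"),(400,300));w=np.vstack([w,np.zeros((100,400,3),np.uint8)])
cv2.imwrite("pics/z16.png",cv2.convertScaleAbs(np.hstack([a,w]),alpha=1.2))
E
```

```text
reader xyz [-0.1632 -0.0005  0.117 ] Fx,Fy reader -0.13406835502411396 0.12787008564300523 Fz -0.6469309014916178 yaw err 0.0018007043848635024 t 20.35
```

View pics/z16.png

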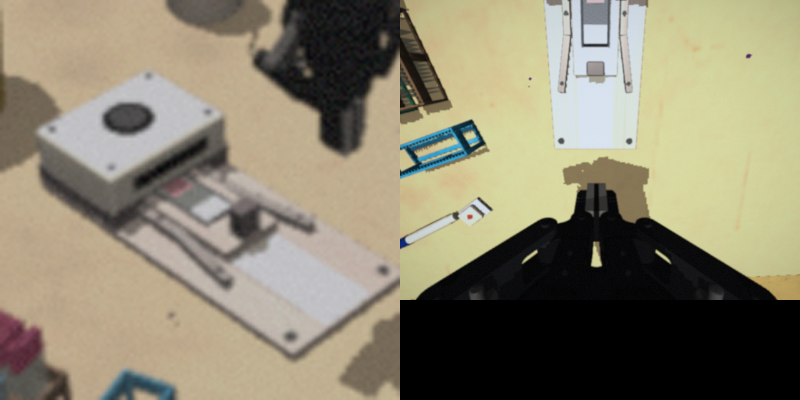

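View pics/w15.png

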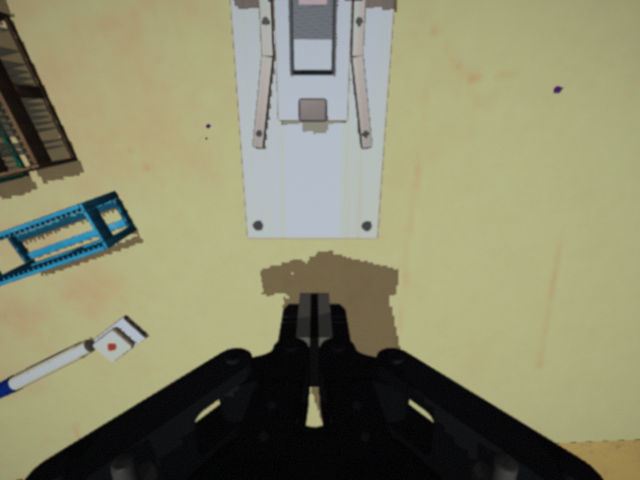

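The carrier lies flat in the track with its nose under the head, its tail at (313,121) and the gripper clear. One numeric check, then I'll hand in.

```bash
python3 - <<'E'
from go import *
c=ld("wrist")
for uv in((278,120.5),(348,122)): print(inr(px2w(c,[uv],.018)[0]))
t0=cv2.imread("pics/top0.png").astype(int);t1=cv2.imread("pics/t15.png").astype(int)
for n,(u0,v0,u1,v1) in dict(rack=(178,258,236,292),tissue=(198,312,226,335),boxR=(410,160,450,200),boxL=(198,88,246,128)).items():
    print(n,np.abs(t0-t1)[v0:v1,u0:u1].mean().round(2))
o=get_obs();print(np.abs(o["joint_velocities"]).max())
workorder.hand_in();print(get_obs()["clock"])
E
```

```text
[-0.0813  0.025   0.018 ]
[-0.0822 -0.025   0.018 ]
rack 3.74
tissue 3.15
boxR 3.02
boxL 2.76
0.006617764482187465
the job is handed in; nothing more can be done
the job is handed in; nothing more can be done
```

The carrier is in the tunnel with the stop pressed in about 4 mm. I backed the gripper off and handed the job in; no verdict was reported.

**What I did**
- I gripped the carrier by its lug, laid it in the guide track and released it, then pushed it from behind with shut fingers.
- The stop was felt with the nose about 40 mm inside the entry. It then gave steadily at 6.5–7.7 N for about 4 mm, with no reading near the 25 N limit.

**Last checks**
- **Carrier:** it looked flat and straight in the track. The last picture puts the tail about 82 mm before the entry, so the nose is about 43 mm inside.
- **Gripper:** it was clear of everything, with force readings near zero.
- **Bystanders:** comparing pictures from before and after showed no visible change to the rack, the tissue block or the boxes.

**What disagreed**
- **Fingertip position:** the fingertips sit about 19 mm behind the reported TCP, not 8 mm ahead as stated. My first closing therefore shut empty, just above the lug. I worked out the true offset from the cameras, and a light touch on the bench (about 26 N) confirmed it.
- **Tool tilt:** the tool leaned about 0.02 rad during the final press, so the exact stop depth could be off by about 1 mm. That is still well inside the 1.5–8.5 mm limits.

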